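Draw out the stove's drip tray with the pull hook

ROBOT

A 6-joint arm with a two-finger parallel gripper is mounted at the origin on the work surface. World frame = base frame: x ahead of the robot, y to its left, z up, the work surface at z = 0. Lengths are in m, angles in rad, forces in N, time in s.
With the tool pointing down it reaches from about 0.225 to 0.725 m from the base axis. Payload 3.1 kg.
Tool frame: the origin (TCP) lies between the finger pads; the fingertips stand 25 mm ahead of it and the grasp point (between the pads) lies 6 mm ahead of it; z points along the fingers, y is the direction in which the jaws open and shut (so a half turn about z gives the same grasp; the last joint's range is limited). The gripper opens to 85 mm and grips with 20 to 120 N. Pads are 22 mm wide; open, the fingers measure 114 mm over their backs; the gripper's body (76 mm by 85 mm) begins 54 mm behind the grasp point. The pads swing forward as they close: fully open they stand 13 mm farther back than shut.
Start: joints at [0.984, 0.048, 0.099, 1.622, 0, 1.443], TCP at [0.233, 0.471, 0.256] pointing down, gripper open.
Joint ranges: [-2.91, 2.91], [-0.99, 1.94], [-1.21, 1.42], [-2.12, 2.29], [-1.49, 1.47], [-3.14, 3.14]. Speed limits (rad/s): [2.79, 2.79, 3.14, 3.14, 3.14, 3.14].

INTERFACE

Orientations are given as a unit quaternion [w, x, y, z].
In Python, from bench import r gives the robot as it stands. The module is installed in compiled form; this text tells all that it offers.
- The arm moves only by the tool step_arm, never from a script. Its argument "series" is a list that holds one entry, the list of rows, each a list of 5 numbers: the shift along the world's x, y, z in cm, then the turn about the world's z in rad, then the opening, from 0 (shut) to 1 (fully open). A call has 1 to 5 rows; each row is the pose to reach, as a shift and turn from the pose measured when the call began; what a row does not reach only later rows make up. A row lasts 1/12 s, in which the tool goes at most 41.7 mm and 7.16 degrees, less where a joint would pass 70% of its speed; a pose out of reach is approached as far as the arm can. A call with a gripper value outside its range is refused whole. The fingers move at their own pace and stop on an object; the grip force is fixed at half the most. Time passes only in rows, so rows that repeat a pose let the fingers close. It gives the time, the measured TCP pose, the force and the opening at its end, in the units of the state.
- r.state(): the state, without advancing time (a new reading comes with each control period).
- r.read_camera(name): name is "side" or "top" or "wrist"; returns the picture (400x640x3 uint8, red, green, blue); there is no depth.
- r.camera_model(name): a dict with "vfov" (degrees; the focal length in pixels is half the picture's height over the tangent of half this angle, whatever the lens; pixels are square), "cx", "cy" (the principal point, pixels), "R" (3x3) and "t" (3): a world point X has camera coordinates R X + t. Camera axes: x right, y down, z forward; pixel columns grow to the right and rows downward; lengths in m; the calibration is good to about 2 mm. A picture is of the moment at which its call begins: read the wrist's pose just before it. camera_model takes no time and is no camera call; for the wrist camera it gives the pose at the moment of the call.
- r.sign_off(): hands the job in, once; it reports no verdict.
The state is a dict: "clock": time; "joint_pos": joint angles; "qvel": joint speeds; "effort": joint torques, N m; "position": TCP position; "tool_rot": TCP orientation; "wrist_force": force on the tool from outside, world axes, zero at the start; "torque": the same for the moment, N m; "gripper_width": finger opening in m.
Only numpy, scipy, OpenCV 4.12 (cv2) and the standard library are available. Lean on these libraries where they do the work, as an engineer would, in place of code of your own. Each camera call takes 0.05 s, during which the arm holds its last target. There are 200 camera calls.

TASK

Pick up the pull hook from the white cutting board, drop its downturned tip into the finger hole of the stove's drip tray and, with the hook alone, draw the tray out to its end stop, finishing with a steady tug of about 14 newtons held against the stop for half a second; never load the hook against the tray with more than 20 newtons. Then lift the hook out and gently lay it back on the cutting board, lying as it was found, leaving the tray fully out. Do not touch the tray with the gripper and do not shift the bowl or the jar.

Things in the scene. Friction and masses are not known exactly. Their poses are not given: they have to be found in the camera images.
- stove: Grey tabletop gas stove, fixed, 268 deep (x) x 340 wide (y) x 87 mm high; burner and pan support to 118 mm. Origin: centre of its underside, on the table; x points from front to back, z up. The drip tray comes out along -x through a low slot in the front. A black knob 40 mm across, 50 mm above the table, stands out 19 mm from the front at y = -142 mm.
- mid_hole (a point): Fixed point of the stove, with its axes: 160 mm in front of its centre, 40 mm above the table (tongue-top height). Nominal centre of the finger hole with the tray shut. But tray, hole and end stop together sit up to 10 mm to either side (y) and up to 4 mm nearer or farther (x) than nominal, snugly; this offset is not measured: feel or look for it. Pushes do not change it.
- tray (a joint): How far the steel drip tray is out, m: 0 shut, 0.085 at the firm end stop; starts 0 to 0.010. Friction 4 N plus 8 N per m/s; it stays where left. A level tongue, 40 long (x), 60 wide, 6 mm thick, top 40 mm above the table, sticks out of the tray's front; an upright rectangular finger hole, 24 (x) x 14.6 mm (y), goes through its middle, nominally at mid_hole moved along -x by this value.
- hook_center (a point): Middle of the pull hook's handle, half-way up (17 mm). x along the handle to the hook end, z up as found. Loose, about 0.15 kg. Handle: black block 60 (x) x 22 (y) x 34 mm high. From its front a 10 mm steel rod, axis 27 mm above the underside, runs to 85 mm from the handle's middle; there a 12 mm steel peg, end chamfered 2 mm, turns straight down to underside level.
- hook_tip (a point): Lowest point of the hook's downturned peg: 85 mm ahead (x) of the handle's middle, level with the handle's underside; axes as hook_center. The peg reaches 22 mm below the rod's underside.
- board: white cutting board, fixed flat on the table, 220 (x) x 300 (y) x 12 mm thick; origin at the centre of its underside. The hook lies on it with its peg down
- bowl: steel bowl, 140 mm across, 50 mm high, loose bystander; origin under its centre
- jar: small closed glass jar, 56 mm across, 80 mm high, loose bystander; origin under its centre

How it is judged:
By the outcome, as a careful person would: the job done as asked, in the order asked, and still so for the second after the job is handed in, with the robot touching nothing.
It also fails if it takes over 72 s, if anything falls off the work surface, if the arm or the gripper's body presses on something with over 40 N, if the wrist force passes 120 N, or if a joint passes its speed limit or range.

## Working session

There is one attempt and no reset: what is moved stays moved. The work goes in short steps, Python scripts to look and compute and a tool call to move; the robot and the scene stay as the last step left them, time stands still between calls to the robot, and variables do not carry over. Pictures are saved under pics/ and viewed, and the job is handed in when it is done.

Besides the shell and the picture viewer there is one more tool, called after ">>>" as name(argument=value, ...) on one line, values as JSON. step_arm: Moves the arm, as the interface text tells. Its arguments: {"type":"object","properties":{"series":{"type":"array","items":{"type":"array","items":{"type":"array","items":{"type":"number"}}}}},"required":["series"]}

```bash
mkdir -p pics; cat > h.py <<'E'
import numpy as np, cv2
from bench import r
def snap(n,f):
    m=r.camera_model(n); im=r.read_camera(n); cv2.imwrite('pics/'+f,im[:,:,::-1]); return m,im
def px2w(m,u,v,z):
    f=200/np.tan(np.radians(m['vfov'])/2); R=np.array(m['R']);t=np.array(m['t'])
    d=R.T@np.array([(u-m['cx'])/f,(v-m['cy'])/f,1]); c=-R.T@t
    return c+d*(z-c[2])/d[2]
def w2px(m,X):
    f=200/np.tan(np.radians(m['vfov'])/2); p=np.array(m['R'])@np.array(X)+np.array(m['t'])
    return np.array([m['cx']+f*p[0]/p[2],m['cy']+f*p[1]/p[2]])
E
python3 - <<'E'
from h import *
for n in ['top','side','wrist']:
    m,_=snap(n,n+'0.png'); print(n,m['vfov'],m['cx'],m['cy'],(-np.array(m['R']).T@np.array(m['t'])).round(3))
s=r.state(); print({k:np.round(v,3) for k,v in s.items()})
E
```

```text
top 45.61914953381436 317.1483691503113 201.32253975442387 [0.372 0.031 1.219]
side 44.27247793372298 316.5350593911776 198.27656473693236 [-0.076 -0.806  0.786]
wrist 63.92872731743974 317.29802459127717 196.23971533082164 [0.161 0.505 0.373]
{'clock': np.float64(0.15), 'joint_pos': array([0.984, 0.049, 0.098, 1.622, 0.   , 1.443]), 'qvel': array([-0.002, -0.002,  0.003, -0.   ,  0.002, -0.   ]), 'effort': array([ 1.0000e-03, -3.3926e+01,  3.2042e+01,  1.5000e-02, -0.0000e+00,
        0.0000e+00]), 'position': array([0.232, 0.47 , 0.255]), 'tool_rot': array([-0.   ,  0.227,  0.974, -0.001]), 'wrist_force': array([ 0.214, -0.315,  0.586]), 'torque': array([0.017, 0.017, 0.02 ]), 'gripper_width': np.float64(0.086)}
```

View pics/top0.png

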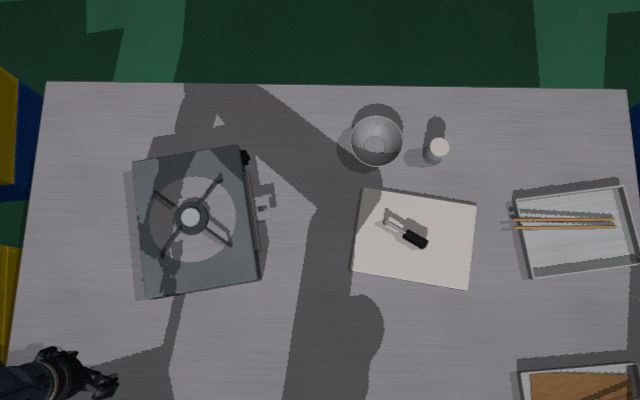

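View pics/side0.png

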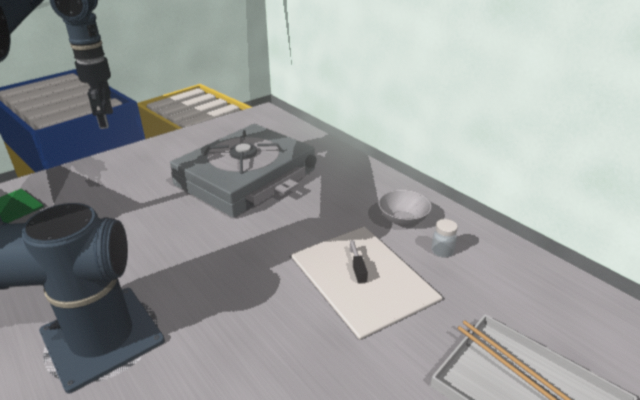

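View pics/wrist0.png

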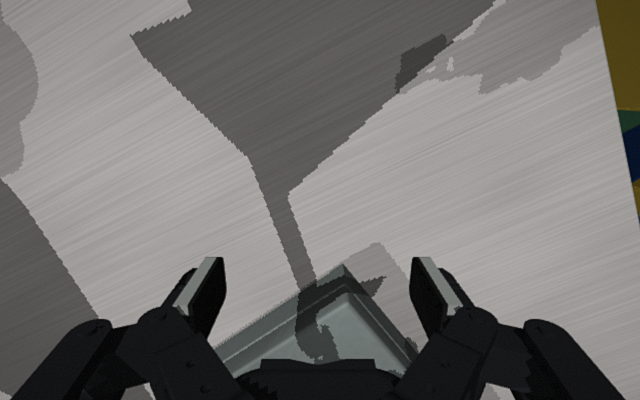

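The top view shows the stove at about (195,220) with its tongue at (264,207). The hook is on the board with its handle at (415,239) and its peg near (386,222). The bowl is at (377,140) and the jar at (437,150). Next I'll zoom in.

```bash
python3 - <<'E'
import cv2,numpy as np
im=cv2.imread('pics/top0.png')
a=cv2.resize(im[190:265,370:445],(400,400),interpolation=cv2.INTER_CUBIC)
b=cv2.resize(im[140:290,225:300],(300,600),interpolation=cv2.INTER_CUBIC)
c=np.zeros((600,700,3),np.uint8);c[:400,:400]=a;c[:,400:]=b;cv2.imwrite('pics/z0.png',c)
E
```

```text
(no output)
```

View pics/z0.png

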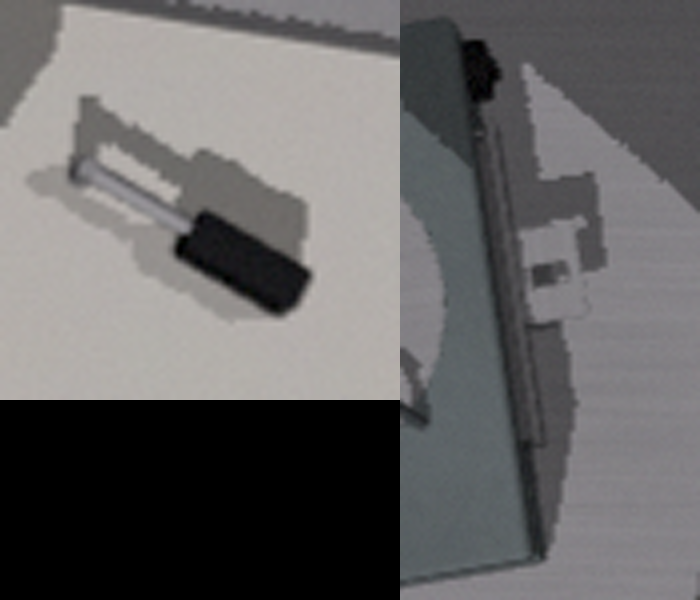

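```bash
python3 - <<'E'
from h import *
m=r.camera_model('top')
P=lambda u,v,z:px2w(m,u,v,z)[:2]
h=P(415.9,239.1,.046);p=P(385.5,222,.044);d=p-h
print('handle',h,'peg',p,np.linalg.norm(d),'yaw',np.degrees(np.arctan2(d[1],d[0])))
print('hole',P(262.5,208.2,.037),'tongue c',P(263.8,208,.04))
a=P(238.75,145.5,.087);b=P(261.2,278.7,.087);e=b-a
print('front',a,b,np.linalg.norm(e),'stove yaw from edge',np.degrees(np.arctan2(e[1],e[0]))) 
# front edge runs -y(stove; knob) -> +y
c=P(133.5,162,.087);dd=P(148,297,.087); print('back',c,dd, np.linalg.norm(c-a))
print('bowl',P(377,140,.05),'jar',P(439,147,.08))
print('tongue corners',[P(u/4+125,v/4+140,.04).round(4) for u,v in [(520,230),(580,220),(590,315),(530,322)]])
E
```

```text
handle [ 0.51791076 -0.20612213] peg [ 0.55982576 -0.13171362] 0.08540195916456246 yaw 60.60704056815355
hole [0.59120982 0.17788346] tongue c [0.5912187  0.17424866]
front [0.73972018 0.23714794] [0.41321915 0.16801203] 0.3337404635966251 stove yaw from edge -168.04433626353378
back [0.69301224 0.49563573] [0.36655262 0.43097268] 0.26267387817426463
bowl [ 0.7720873  -0.11149501] jar [ 0.74587785 -0.26253965]
tongue corners [array([0.6179, 0.1976]), array([0.625 , 0.1598]), array([0.5641, 0.1513]), array([0.559 , 0.1888])]
```

>>> step_arm(series=[[[1.4, -3.4, -0.3, -0.08, 1], [2.8, -6.8, -0.6, -0.16, 1], [4.2, -10.2, -0.9, -0.24, 1], [5.6, -13.6, -1.1, -0.32, 1], [7.1, -16.9, -1.3, -0.4, 1]]])

```text
clock: 0.57
position: [0.3031, 0.2997, 0.2417]
tool_rot: [-0.001, 0.418, 0.909, -0.001]
wrist_force: [0.6, -0.2, 0.7]
gripper_width: 0.0852
```

>>> step_arm(series=[[[1.4, -3.4, -0.3, -0.08, 1], [2.8, -6.8, -0.6, -0.16, 1], [4.2, -10.2, -0.9, -0.24, 1], [5.6, -13.6, -1.1, -0.32, 1], [7.1, -16.9, -1.3, -0.4, 1]]])

```text
clock: 0.98
position: [0.374, 0.1289, 0.2284]
tool_rot: [-0.001, 0.591, 0.806, -0.001]
wrist_force: [1.0, -0.1, -0.6]
gripper_width: 0.0853
```

>>> step_arm(series=[[[1.4, -3.4, -0.3, -0.08, 1], [2.8, -6.8, -0.6, -0.16, 1], [4.2, -10.2, -0.9, -0.24, 1], [5.6, -13.6, -1.1, -0.32, 1], [7.1, -16.9, -1.3, -0.4, 1]]])

```text
clock: 1.4
position: [0.445, -0.042, 0.215]
tool_rot: [-0.001, 0.741, 0.671, -0.001]
wrist_force: [0.4, -0.6, 0.6]
gripper_width: 0.0851
```

>>> step_arm(series=[[[1.4, -3.4, -0.3, -0.08, 1], [2.8, -6.8, -0.6, -0.16, 1], [4.2, -10.2, -0.9, -0.24, 1], [5.6, -13.6, -1.1, -0.32, 1], [7.1, -16.9, -1.3, -0.4, 1]]])

```text
clock: 1.82
position: [0.516, -0.2129, 0.2012]
tool_rot: [-0.002, 0.861, 0.508, -0.001]
wrist_force: [0.1, 0.2, -0.1]
gripper_width: 0.0853
```

Now a closer look with the wrist camera.

```bash
python3 - <<'E'
from h import *
m,_=snap('wrist','w1.png'); s=r.state()
w,x,y,z=s['tool_rot']; print(s['position'],'yaw_y',np.degrees(2*np.arctan2(y,x))-90)
print('pred handle,peg px',w2px(m,[.518,-.206,.046]),w2px(m,[.5598,-.1317,.044]))
E
```

```text
[ 0.51831333 -0.21911864  0.19886016] yaw_y -29.291924847905634
pred handle,peg px [315.56172273 178.47164461] [316.46998616  75.18568037]
```

View pics/w1.png

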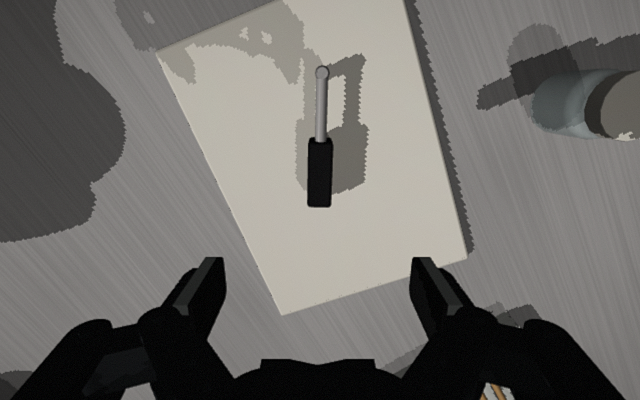

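The wrist view shows the handle spanning (308..332, 138..206) and the rod end at (321,72). The hook is nearly parallel to the image columns.

```bash
python3 - <<'E'
from h import *
m=r.camera_model('wrist'); im=cv2.imread('pics/w1.png')
mask=(im.max(2)<45).astype(np.uint8); mask[225:]=0; mask[:120]=0; mask[:,:290]=0; mask[:,350:]=0
c=np.argwhere(mask>0)[:,::-1]; print(cv2.minAreaRect(c.astype(np.float32)))
(u,v),_,_=cv2.minAreaRect(c.astype(np.float32))
h=px2w(m,u,v,.046); p=px2w(m,321.5,73,.044); d=(p-h)[:2]
print(h,p,np.linalg.norm(d),np.degrees(np.arctan2(d[1],d[0])))
f1=px2w(m,320.5,138,.046);print(np.linalg.norm(f1-px2w(m,319.5,206,.046)))
s=r.state();print(s['position'],h-s['position'])
print('corners',[px2w(m,a,b,.012) for a,b in [(157,52),(283,314),(467,257)]])
E
```

```text
((320.0, 171.5), (69.0, 24.0), 90.0)
[ 0.52726413 -0.20891233  0.046     ] [ 0.56708476 -0.13968996  0.044     ] 0.07985874354209524 60.0900403869024
0.060655717710007044
[ 0.51831333 -0.21911864  0.19886016] [ 0.0089508   0.01020632 -0.15286016]
corners [array([ 0.45129674, -0.0536411 ,  0.012     ]), array([ 0.40564584, -0.34156618,  0.012     ]), array([ 0.61479473, -0.37468881,  0.012     ])]
```

```bash
python3 - <<'E'
from h import *
m,im=snap('wrist','w2.png'); s=r.state()
mask=(im.max(2)<45).astype(np.uint8); mask[225:]=0; mask[:110]=0; mask[:,:290]=0; mask[:,350:]=0
c=np.argwhere(mask>0)[:,::-1]; q=cv2.minAreaRect(c.astype(np.float32));print(q)
u,v=q[0]
h=px2w(m,u,v,.046);print(h,s['position'],h-s['position'],s['qvel'].round(3))
z=cv2.resize(im[40:220,260:380],(480,720)[::1],interpolation=cv2.INTER_CUBIC)[:600];cv2.imwrite('pics/w2z.png',z[:,:,::-1])
E
```

```text
((313.0, 166.5), (69.0, 24.0), 90.0)
[ 0.52414423 -0.20209896  0.046     ] [ 0.51665635 -0.21552496  0.19904705] [ 0.00748788  0.013426   -0.15304705] [ 0.054 -0.067 -0.05   0.073  0.046 -0.028]
```

View pics/w2z.png

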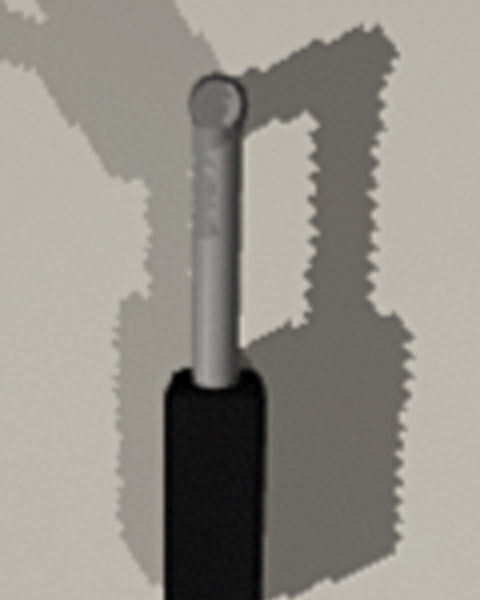

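>>> step_arm(series=[[[0.2, 0.4, -3, -0.01, 1], [0.4, 0.7, -6, -0.01, 1], [0.6, 1.0, -9, -0.01, 1], [0.75, 1.35, -11, -0.01, 1], [0.75, 1.35, -12, -0.01, 1]]])

```text
clock: 2.33
position: [0.5216, -0.1995, 0.0748]
tool_rot: [-0.005, 0.864, 0.504, -0.003]
wrist_force: [-0.9, 0.3, -0.9]
gripper_width: 0.0856
```

```bash
python3 - <<'E'
from h import *
r.read_camera('wrist')
m,im=snap('wrist','w3.png'); s=r.state(); print(s['position'],s['tool_rot'])
print(w2px(m,[.5665,-.1285,.044]))
E
```

```text
[ 0.52210993 -0.20045819  0.07646821] [-0.00430679  0.86376193  0.503871   -0.00328489]
[327.21239558  80.34407098]
```

View pics/w3.png

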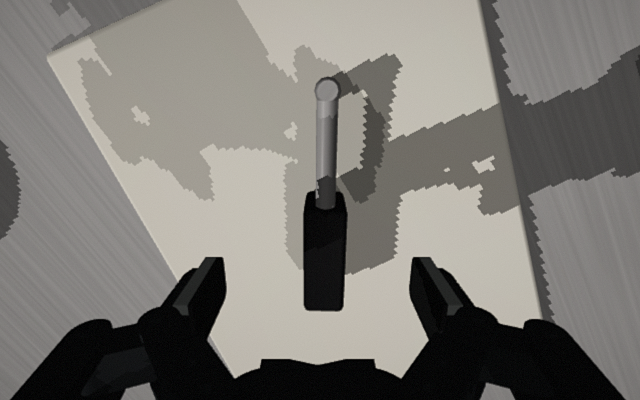

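>>> step_arm(series=[[[0.1, -0.2, -1.2, 0, 1], [0.1, -0.4, -2.4, 0, 1], [0.1, -0.4, -3.4, 0, 1], [0.1, -0.4, -3.4, 0, 1], [0.1, -0.4, -3.4, 0, 1]]])

```text
clock: 2.85
position: [0.5225, -0.2043, 0.0417]
tool_rot: [-0.005, 0.864, 0.504, -0.004]
wrist_force: [0.1, 1.3, 0.5]
gripper_width: 0.0849
```

```bash
python3 - <<'E'
from h import *
m,im=snap('wrist','w4.png'); s=r.state(); print(s['position'],s['wrist_force'])
E
```

```text
[ 0.52305101 -0.20455286  0.04243926] [ 0.23336833 -0.71735165  0.175612  ]
```

View pics/w4.png

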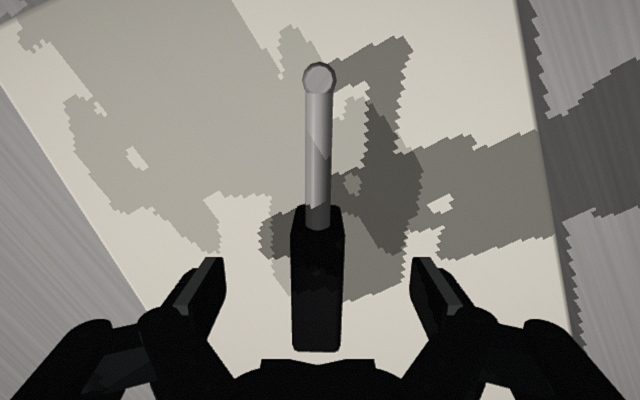

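```bash
python3 - <<'E'
from h import *
m=r.camera_model('wrist');p=r.state()['position']
for a in (-.03,0,.03,.085): print(a,w2px(m,[p[0]+.5*a,p[1]+.866*a,.046]))
E
```

```text
-0.03 [314.89970427 350.60328954]
0 [315.48583251 292.9620869 ]
0.03 [316.16037851 226.62567822]
0.085 [317.70373728  74.84821886]
```

>>> step_arm(series=[[[0, 0, 0, 0, 0], [0, 0, 0, 0, 0], [0, 0, 0, 0, 0], [0, 0, 0, 0, 0], [0, 0, 0, 0, 0]]])

```text
clock: 3.32
position: [0.5233, -0.2047, 0.0428]
tool_rot: [-0.004, 0.864, 0.504, -0.003]
wrist_force: [-0.4, -0.5, -0.6]
gripper_width: 0.0256
```

>>> step_arm(series=[[[0, 0, 0, 0, 0], [0, 0, 0, 0, 0], [0, 0, 0, 0, 0], [0, 0, 0, 0, 0], [0, 0, 0, 0, 0]]])

```text
clock: 3.73
position: [0.5234, -0.2047, 0.0429]
tool_rot: [-0.004, 0.864, 0.504, -0.003]
wrist_force: [0.2, -0.4, 1.0]
gripper_width: 0.021
```

```bash
python3 - <<'E'
from h import *
s=r.state();print(s['position'],s['tool_rot'],s['wrist_force'],s['torque'],s['gripper_width'])
m,im=snap('wrist','w5.png')
E
```

```text
[ 0.52338724 -0.20472634  0.04292635] [-0.0039959   0.86380138  0.50380717 -0.00309048] [ 0.15393462 -0.38196922  0.97197182] [-0.01753003 -0.01183743 -0.01726457] 0.02101836950622585
```

View pics/w5.png

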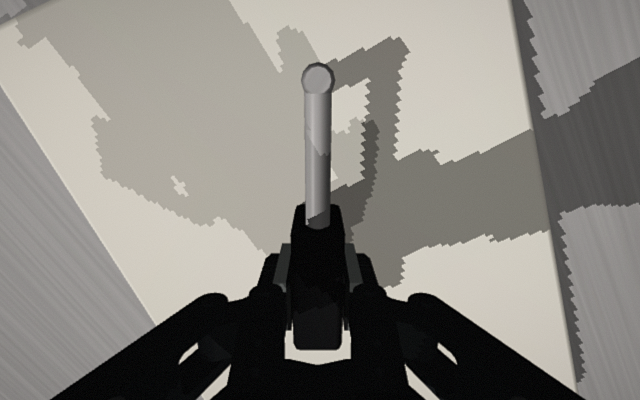

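>>> step_arm(series=[[[0, 0, 0.8, 0, 0], [0, 0, 2.5, 0, 0], [0, 0, 5, 0, 0], [0.5, 1, 8, 0.04, 0], [1.2, 3, 9.5, 0.1, 0]]])

```text
clock: 4.2
position: [0.5362, -0.1768, 0.1416]
tool_rot: [-0.002, 0.838, 0.546, -0.003]
wrist_force: [1.0, -0.4, -0.5]
gripper_width: 0.0212
```

>>> step_arm(series=[[[1, 2.8, 0.5, 0.08, 0], [2, 5.6, 0.5, 0.16, 0], [3, 8.4, 0.5, 0.24, 0], [4, 11.2, 0.5, 0.32, 0], [5, 14, 0.5, 0.4, 0]]])

```text
clock: 4.62
position: [0.5862, -0.0354, 0.1468]
tool_rot: [-0.001, 0.711, 0.703, -0.003]
wrist_force: [0.2, -0.1, -1.1]
gripper_width: 0.0209
```

>>> step_arm(series=[[[1, 2.8, -0.5, 0.07, 0], [2, 5.6, -1.2, 0.14, 0], [3, 8.4, -2, 0.21, 0], [3, 8.8, -3, 0.21, 0], [3, 8.8, -3, 0.21, 0]]])

```text
clock: 5.03
position: [0.6145, 0.0547, 0.114]
tool_rot: [-0.003, 0.633, 0.774, -0.005]
wrist_force: [-1.8, -0.3, -2.8]
gripper_width: 0.0213
```

```bash
python3 - <<'E'
from h import *
r.read_camera('wrist');r.read_camera('wrist')
s=r.state();print(s['position'],s['tool_rot'],s['wrist_force'],s['torque'],s['gripper_width'])
m,im=snap('wrist','w6.png'); s=r.state();print(s['position'])
E
```

```text
[0.61517465 0.05224207 0.11595961] [-0.00176159  0.63391409  0.7733892  -0.00435541] [-0.4750195  -0.43528955 -0.94092814] [-0.01423355  0.02900393 -0.00899095] 0.021020082030596576
[0.61569679 0.05168604 0.11678761]
```

View pics/w6.png

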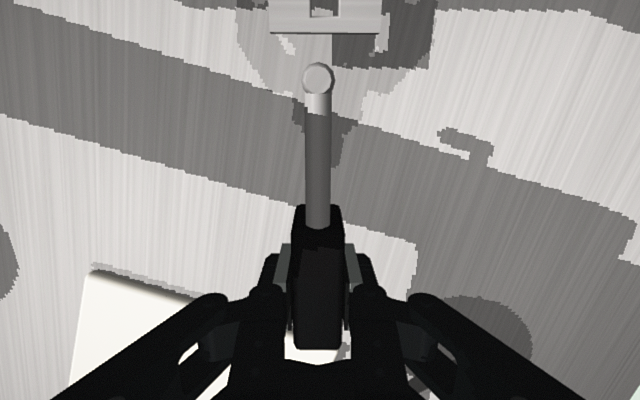

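The wrist view shows the peg top at (318,78). The tongue's near edge runs along row ~27 (x 271..380), and the hole is around (323,5), partly cut off. I'll raise the arm for a full view.

>>> step_arm(series=[[[0.2, -1, 3, 0, 0], [0.4, -2, 6, 0, 0], [0.4, -2, 8, 0, 0], [0.4, -2, 8, 0, 0], [0.4, -2, 8, 0, 0]]])

```text
clock: 5.6
position: [0.621, 0.03, 0.1999]
tool_rot: [0.001, 0.635, 0.772, -0.002]
wrist_force: [-0.2, -0.8, -0.9]
gripper_width: 0.0212
```

```bash
python3 - <<'E'
from h import *
for i in range(4): r.read_camera('wrist')
m,im=snap('wrist','w7.png'); s=r.state();print(s['position'],s['tool_rot'])
np.savez('m7.npz',**{k:np.array(v) for k,v in m.items()})
z=cv2.resize(im[0:120,240:400],(800,600),interpolation=cv2.INTER_CUBIC);cv2.imwrite('pics/w7z.png',z[:,:,::-1])
E
```

```text
[0.61857341 0.03159151 0.19470901] [-0.00263547  0.63435563  0.77302138 -0.00489328]
```

View pics/w7.png

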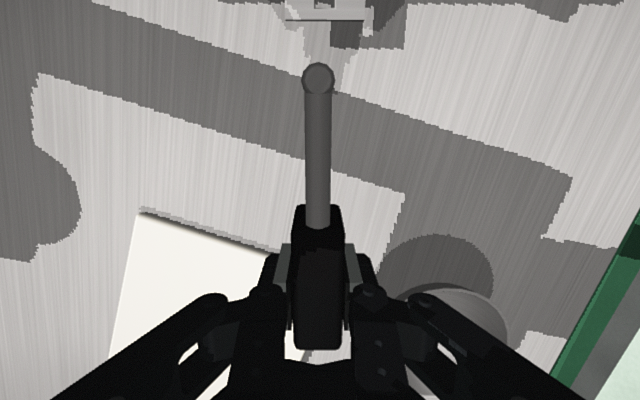

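View pics/w7z.png

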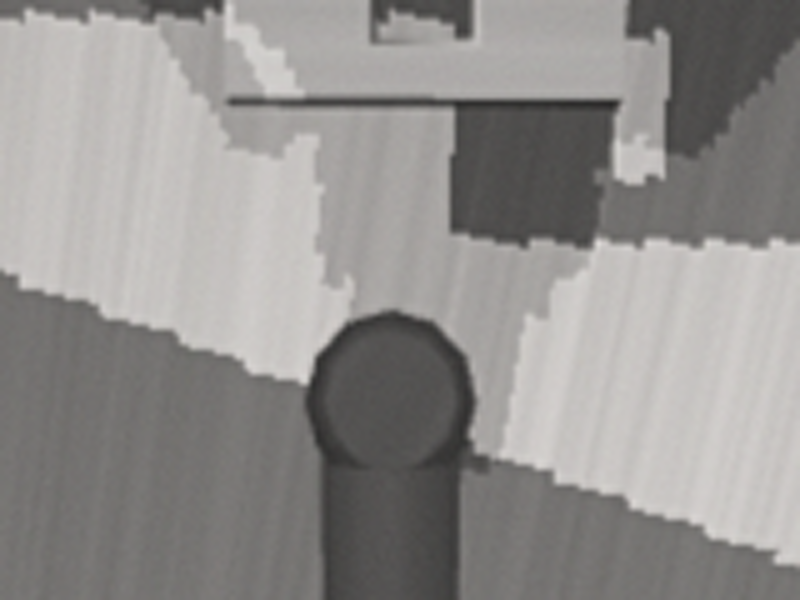

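```bash
python3 - <<'E'
from h import *
m=dict(np.load('m7.npz')); p=np.array([.61857,.03159,.1947])
P=lambda u,v,z:px2w(m,u,v,z)
L=P(285.2,19.6,.04);Rr=P(365.2,20,.04); e=Rr-L; print('tongue edge',L,Rr,np.linalg.norm(e),'stove x yaw',np.degrees(np.arctan2(e[1],e[0]))+90)
hl=P(314.3,8,.04);hr=P(334.5,8,.04);print('hole near edge',hl,hr,np.linalg.norm(hr-hl))
peg=P(318.4,78.5,p[2]+.001); d=peg-p; print('peg',peg,'from tcp',np.linalg.norm(d[:2]),np.degrees(np.arctan2(d[1],d[0])))
u=np.array([-e[1],e[0],0])/np.linalg.norm(e); v=np.array([-u[1],u[0],0])
hc=(hl+hr)/2+.012*u; tc=(L+Rr)/2+.02*u
print('hole',hc,'tongue centre',tc,'hole near-edge to tongue edge',((hl+hr)/2-(L+Rr)/2)@u)
for n,c in (('hole',hc),('tongue',tc)): print(n,'minus peg: fwd',(c-peg)@u,'left',(c-peg)@v, (c-peg))
mt=r.camera_model('top')
E
```

```text
tongue edge [0.56786428 0.15471724 0.04      ] [0.62734887 0.16623696 0.04      ] 0.060589763220286315 stove x yaw 100.96016931800649
hole near edge [0.58800979 0.16661584 0.04      ] [0.6028651  0.16955667 0.04      ] 0.015143594612433786
peg [0.60302663 0.11353975 0.1957    ] from tcp 0.08341077437030414 100.73969011311782
hole [0.59315593 0.17986737 0.04      ] tongue centre [0.59380404 0.18011229 0.04      ] hole near-edge to tongue edge 0.007882769255763079
hole minus peg: fwd 0.06699446396361676 left -0.002919981260604433 [-0.00987071  0.06632762 -0.1557    ]
tongue minus peg: fwd 0.06711169470785366 left -0.0036028442861816634 [-0.00922259  0.06657255 -0.1557    ]
```

>>> step_arm(series=[[[-0.4, 3, -2.5, 0, 0], [-0.8, 5.5, -5, 0, 0], [-0.95, 6.65, -8, 0, 0], [-0.95, 6.65, -10, 0, 0], [-0.95, 6.65, -11, 0, 0]]])

```text
clock: 6.27
position: [0.6052, 0.0991, 0.079]
tool_rot: [-0.006, 0.634, 0.774, -0.008]
wrist_force: [0.4, 0.5, -1.2]
gripper_width: 0.021
```

```bash
python3 - <<'E'
from h import *
for i in range(5): r.read_camera('wrist')
m,im=snap('wrist','w8.png'); s=r.state();print(s['position'],s['tool_rot'],s['wrist_force'])
np.savez('m8.npz',**{k:np.array(v) for k,v in m.items()})
z=cv2.resize(im[0:120,240:400],(800,600),interpolation=cv2.INTER_CUBIC);cv2.imwrite('pics/w8z.png',z[:,:,::-1])
E
```

```text
[0.61069124 0.09765037 0.08696467] [-0.00120433  0.63468224  0.77276383 -0.00361468] [ 0.37945043  0.24572678 -0.86451889]
```

View pics/w8z.png

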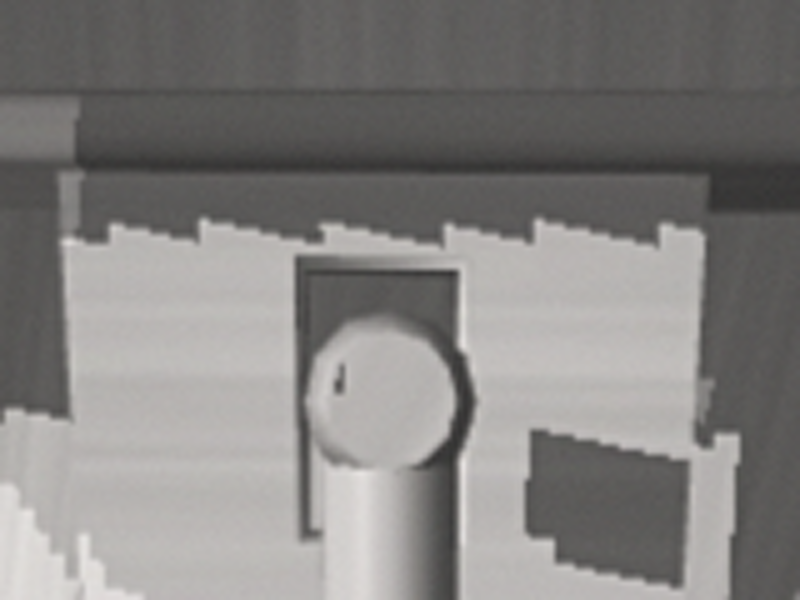

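```bash
python3 - <<'E'
from h import *
m=dict(np.load('m8.npz')); p=np.array([.61069,.09765,.08696])
Z=lambda u,v,z:px2w(m,240+u/5,v/5,z)
fl,fr,bl=Z(298,256,.04),Z(467,256,.04),Z(302,541,.04)
print(np.linalg.norm(fl-fr),np.linalg.norm(fl-bl))
tl,tr=Z(69,400,.04),Z(698,400,.04); e=tr-tl; print(np.linalg.norm(e),np.degrees(np.arctan2(e[1],e[0]))+90)
peg=Z(390.5,394,p[2]+.001); d=peg-p; print('peg',peg,np.linalg.norm(d[:2]),np.degrees(np.arctan2(d[1],d[0])))
u=np.array([-e[1],e[0],0])/np.linalg.norm(e);v=np.array([-u[1],u[0],0])
hc=fl/2+fr/2-.012*u; print('hole',hc,hc-peg,'fwd',(hc-peg)@u,'left',(hc-peg)@v, 'left by tongue',((tl+tr)/2-peg)@v)
print('left by hole bl',(bl-.0073*v-peg)@v)
# tool tilt: direction of tool z
from scipy.spatial.transform import Rotation as Ro
print(Ro.from_quat([.63468,.77276,-.00361,-.0012]).as_matrix()[:,2])
E
```

```text
0.0158482632851918 0.02581321367311631
0.060545104980695194 101.291792203778
peg [0.59468977 0.17965894 0.08796   ] 0.08355520990378387 101.03992154237012
hole [0.59332384 0.18115768 0.04      ] [-0.00136593  0.00149875 -0.04796   ] fwd 0.0017371916745630375 left 0.0010460244417252467 left by tongue 0.0009991883426692172
left by hole bl 0.0017145697279293242
[-0.00643707 -0.00405613 -0.99997106]
```

>>> step_arm(series=[[[-0.1, 0.1, -0.4, 0, 0], [-0.1, 0.1, -0.9, 0, 0], [-0.1, 0.1, -0.9, 0, 0], [-0.1, 0.1, -0.9, 0, 0], [-0.1, 0.1, -0.9, 0, 0]]])

```text
clock: 6.98
position: [0.6097, 0.0986, 0.078]
tool_rot: [-0.001, 0.635, 0.773, -0.004]
wrist_force: [0.7, 1.1, -1.0]
gripper_width: 0.0212
```

```bash
python3 - <<'E'
from h import *
for i in range(3): r.read_camera('wrist')
m,im=snap('wrist','w9.png'); s=r.state();print(s['position'],s['tool_rot'],s['wrist_force'],s['qvel'].round(3))
np.savez('m9.npz',**{k:np.array(v) for k,v in m.items()})
z=cv2.resize(im[0:120,240:400],(800,600),interpolation=cv2.INTER_CUBIC);cv2.imwrite('pics/w9z.png',z[:,:,::-1])
E
```

```text
[0.60976323 0.09862795 0.0780461 ] [-0.00113972  0.63469956  0.77274992 -0.00356889] [ 0.13998122  1.30567897 -0.76137814] [ 0.001  0.    -0.001 -0.002 -0.    -0.002]
```

View pics/w9z.png

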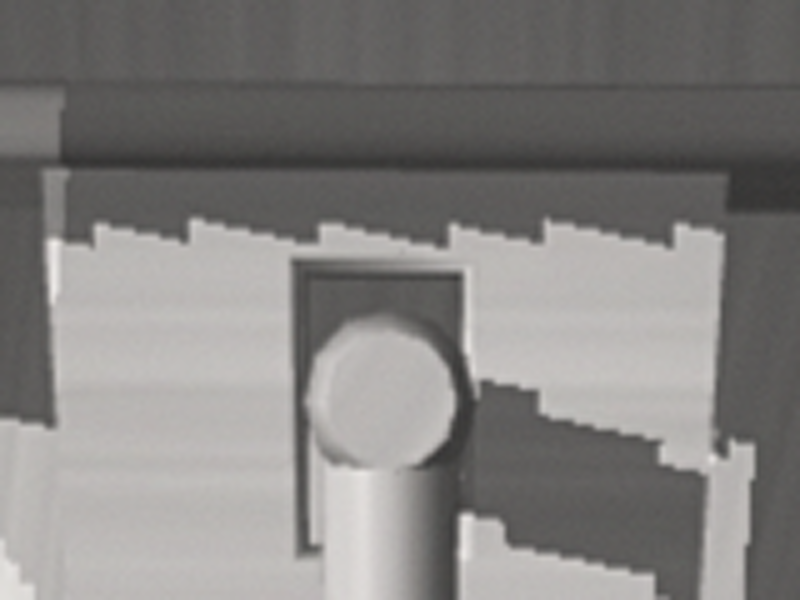

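>>> step_arm(series=[[[-0.05, 0, -0.3, 0, 0], [-0.05, 0, -0.6, 0, 0], [-0.05, 0, -0.9, 0, 0], [-0.05, 0, -0.9, 0, 0]]])

```text
clock: 7.52
position: [0.6085, 0.0986, 0.0678]
tool_rot: [-0.002, 0.635, 0.773, -0.004]
wrist_force: [0.4, -0.7, -1.3]
gripper_width: 0.0212
```

>>> step_arm(series=[[[0, 0, -0.3, 0, 0], [0, 0, -0.6, 0, 0], [0, 0, -1.0, 0, 0], [0, 0, -1.0, 0, 0]]])

```text
clock: 7.85
position: [0.6077, 0.0986, 0.0565]
tool_rot: [-0.003, 0.635, 0.773, -0.005]
wrist_force: [-0.6, -0.1, -1.3]
gripper_width: 0.0212
```

```bash
python3 - <<'E'
from h import *
m,im=snap('wrist','w10.png'); s=r.state();print(s['position'],s['tool_rot'],s['wrist_force'],s['torque'],s['qvel'].round(3))
z=cv2.resize(im[0:120,240:400],(800,600),interpolation=cv2.INTER_CUBIC);cv2.imwrite('pics/w10z.png',z[:,:,::-1])
E
```

```text
[0.60787374 0.09856428 0.05686267] [-0.00244787  0.6346904   0.77274786 -0.00477913] [-0.3366002  -0.37015471  0.03084345] [-0.03843693 -0.06887076  0.04121521] [-0.001 -0.007  0.012  0.005  0.001  0.001]
```

View pics/w10z.png

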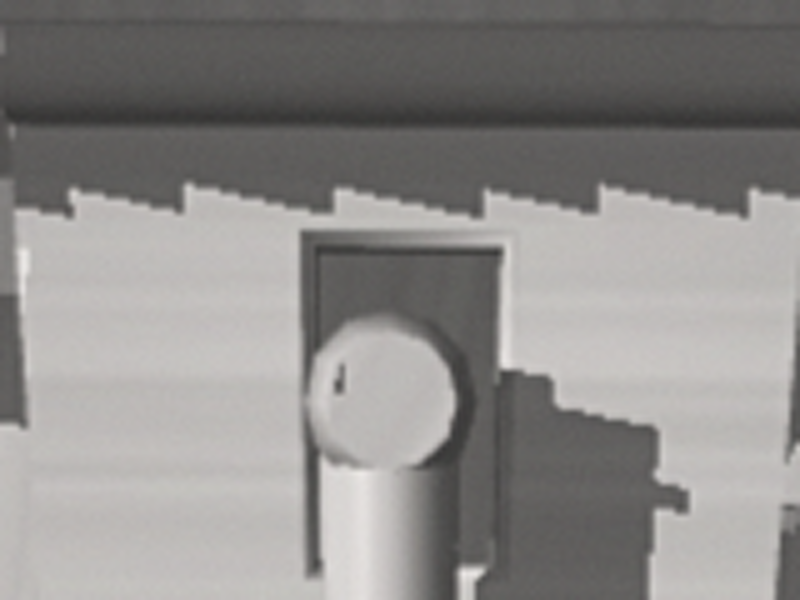

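Peg is in the hole. I'll centre it sideways and take up the slack slowly.

>>> step_arm(series=[[[0.08, 0.02, 0, 0, 0], [0.13, -0.13, 0, 0, 0], [0.16, -0.27, 0, 0, 0], [0.19, -0.42, 0, 0, 0], [0.22, -0.57, 0, 0, 0]]])

```text
clock: 8.32
position: [0.6103, 0.0927, 0.0571]
tool_rot: [-0.002, 0.635, 0.773, -0.005]
wrist_force: [0.3, 0.3, -1.4]
gripper_width: 0.0213
```

>>> step_arm(series=[[[0.03, -0.15, 0, 0, 0], [0.06, -0.3, 0, 0, 0], [0.09, -0.45, 0, 0, 0], [0.12, -0.6, 0, 0, 0], [0.15, -0.75, 0, 0, 0]]])

```text
clock: 8.73
position: [0.6117, 0.0856, 0.057]
tool_rot: [-0.003, 0.635, 0.773, -0.004]
wrist_force: [-1.1, 4.3, -0.8]
gripper_width: 0.0211
```

```bash
python3 - <<'E'
from h import *
m,im=snap('wrist','w11.png'); s=r.state();print(s['position'],s['tool_rot'],s['wrist_force'],s['torque'],s['qvel'].round(3))
z=cv2.resize(im[0:120,240:400],(800,600),interpolation=cv2.INTER_CUBIC);cv2.imwrite('pics/w11z.png',z[:,:,::-1])
E
```

```text
[0.61175154 0.08505831 0.0570659 ] [-0.0024105   0.63467592  0.77276087 -0.0046156 ] [-1.27098579  4.08612989 -1.51369589] [ 0.76915492  0.10464653 -0.01298326] [-0.002 -0.    -0.001  0.003 -0.004  0.004]
```

View pics/w11z.png

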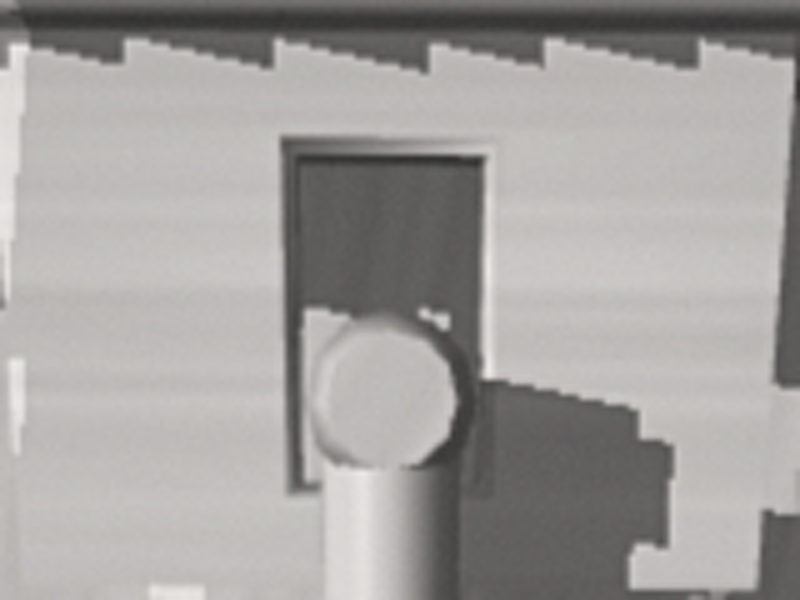

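>>> step_arm(series=[[[0.03, -0.15, 0, 0, 0], [0.07, -0.35, 0, 0, 0], [0.12, -0.6, 0, 0, 0], [0.17, -0.85, 0, 0, 0], [0.22, -1.1, 0, 0, 0]]])

```text
clock: 9.2
position: [0.6139, 0.0738, 0.0571]
tool_rot: [-0.002, 0.635, 0.773, -0.005]
wrist_force: [0.2, 3.2, -2.3]
gripper_width: 0.021
```

>>> step_arm(series=[[[0.05, -0.25, 0, 0, 0], [0.1, -0.5, 0, 0, 0], [0.15, -0.75, 0, 0, 0], [0.2, -1.0, 0, 0, 0], [0.25, -1.25, 0, 0, 0]]])

```text
clock: 9.62
position: [0.6164, 0.061, 0.0571]
tool_rot: [-0.003, 0.635, 0.773, -0.005]
wrist_force: [-0.6, 4.3, -1.4]
gripper_width: 0.0208
```

>>> step_arm(series=[[[0.05, -0.25, 0, 0, 0], [0.1, -0.5, 0, 0, 0], [0.15, -0.75, 0, 0, 0], [0.2, -1.0, 0, 0, 0], [0.25, -1.25, 0, 0, 0]]])

```text
clock: 10.03
position: [0.6188, 0.0483, 0.057]
tool_rot: [-0.003, 0.635, 0.773, -0.005]
wrist_force: [-0.1, 3.3, -1.5]
gripper_width: 0.0211
```

>>> step_arm(series=[[[0.05, -0.25, 0, 0, 0], [0.1, -0.5, 0, 0, 0], [0.15, -0.75, 0, 0, 0], [0.2, -1.0, 0, 0, 0], [0.25, -1.25, 0, 0, 0]]])

```text
clock: 10.45
position: [0.6213, 0.0355, 0.057]
tool_rot: [-0.003, 0.635, 0.773, -0.005]
wrist_force: [-0.4, 4.1, -3.0]
gripper_width: 0.0207
```

```bash
python3 - <<'E'
from h import *
m,im=snap('wrist','w12.png'); s=r.state();print(s['position'],s['tool_rot'],s['wrist_force'],s['torque'],s['gripper_width'])
snap('side','s12.png')
z=cv2.resize(im[0:120,240:400],(800,600),interpolation=cv2.INTER_CUBIC);cv2.imwrite('pics/w12z.png',z[:,:,::-1])
E
```

```text
[0.62143997 0.03485816 0.0570358 ] [-0.00239877  0.63485913  0.77260727 -0.00511275] [-1.23271748  2.47443377 -1.48239356] [0.6988779  0.2321856  0.03717088] 0.020989317695752907
```

View pics/w12z.png

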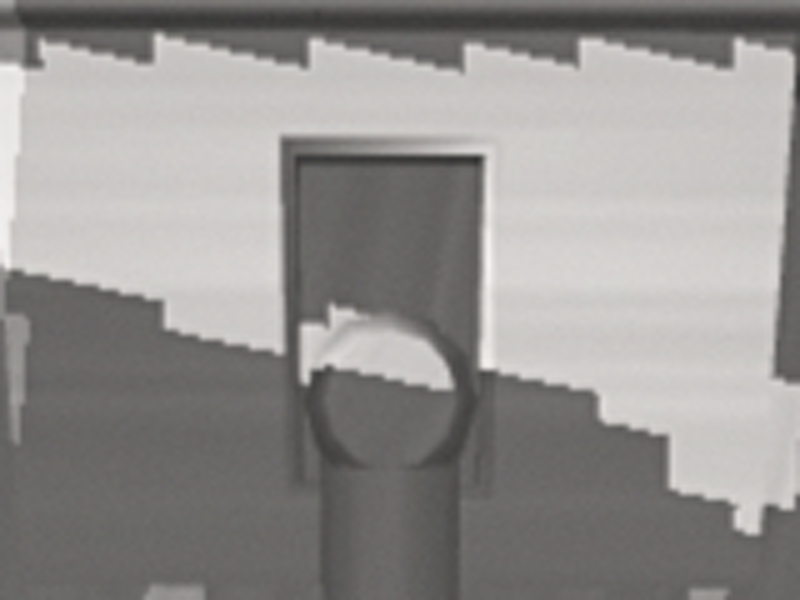

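>>> step_arm(series=[[[0.04, -0.2, 0, 0, 0], [0.08, -0.4, 0, 0, 0], [0.12, -0.6, 0, 0, 0], [0.16, -0.8, 0, 0, 0], [0.2, -1.0, 0, 0, 0]]])

```text
clock: 10.97
position: [0.6234, 0.0248, 0.0571]
tool_rot: [-0.002, 0.635, 0.773, -0.005]
wrist_force: [-1.0, 3.6, -1.9]
gripper_width: 0.0213
```

>>> step_arm(series=[[[0.02, -0.08, 0, 0, 0], [0.03, -0.16, 0, 0, 0], [0.05, -0.24, 0, 0, 0], [0.06, -0.32, 0, 0, 0], [0.08, -0.4, 0, 0, 0]]])

```text
clock: 11.38
position: [0.6242, 0.0208, 0.0571]
tool_rot: [-0.002, 0.635, 0.773, -0.005]
wrist_force: [-0.7, 3.0, -1.2]
gripper_width: 0.0215
```

>>> step_arm(series=[[[0.02, -0.08, 0, 0, 0], [0.03, -0.16, 0, 0, 0], [0.05, -0.24, 0, 0, 0], [0.06, -0.32, 0, 0, 0], [0.08, -0.4, 0, 0, 0]]])

```text
clock: 11.8
position: [0.625, 0.0167, 0.0571]
tool_rot: [-0.002, 0.635, 0.773, -0.005]
wrist_force: [-1.4, 3.6, -0.5]
gripper_width: 0.0212
```

>>> step_arm(series=[[[0.005, -0.03, 0, 0, 0], [0.01, -0.06, 0, 0, 0], [0.02, -0.09, 0, 0, 0], [0.025, -0.12, 0, 0, 0], [0.03, -0.14, 0, 0, 0]]])

```text
clock: 12.22
position: [0.6252, 0.0153, 0.0571]
tool_rot: [-0.002, 0.635, 0.773, -0.005]
wrist_force: [-1.5, 4.3, -1.3]
gripper_width: 0.0208
```

>>> step_arm(series=[[[0.005, -0.03, 0, 0, 0], [0.01, -0.06, 0, 0, 0], [0.02, -0.09, 0, 0, 0], [0.025, -0.12, 0, 0, 0], [0.03, -0.14, 0, 0, 0]]])

```text
clock: 12.63
position: [0.6253, 0.015, 0.0569]
tool_rot: [-0.003, 0.635, 0.773, -0.004]
wrist_force: [-0.7, 6.9, -0.9]
gripper_width: 0.0211
```

>>> step_arm(series=[[[0.005, -0.03, 0, 0, 0], [0.01, -0.06, 0, 0, 0], [0.02, -0.09, 0, 0, 0], [0.025, -0.12, 0, 0, 0], [0.03, -0.14, 0, 0, 0]]])

```text
clock: 13.05
position: [0.6253, 0.0149, 0.0566]
tool_rot: [-0.005, 0.634, 0.773, -0.004]
wrist_force: [-2.3, 7.1, -1.1]
gripper_width: 0.021
```

>>> step_arm(series=[[[0.015, -0.08, 0, 0, 0], [0.03, -0.15, 0, 0, 0], [0.04, -0.2, 0, 0, 0], [0.04, -0.2, 0, 0, 0], [0.04, -0.2, 0, 0, 0]]])

```text
clock: 13.47
position: [0.6254, 0.0148, 0.0563]
tool_rot: [-0.006, 0.634, 0.773, -0.002]
wrist_force: [-1.9, 9.1, -1.3]
gripper_width: 0.0209
```

```bash
python3 - <<'E'
from h import *
for i in range(4):
    s=r.state();f=s['wrist_force'];print(s['position'],s['tool_rot'],f,'along',f@[-.194,.981,0],s['torque'],s['gripper_width']); r.read_camera('wrist')
m,im=snap('wrist','w13.png')
E
```

```text
[0.62544111 0.01481914 0.05633813] [-0.00604491  0.63396464  0.77333541 -0.00215293] [-1.89261527  9.07148054 -1.29160807] along 9.266289775455284 [1.70832588 0.23549222 0.01293388] 0.02093584980228507
[0.6254072  0.01483906 0.05632159] [-0.0060563   0.63393599  0.7733587  -0.00219184] [-1.73925242  8.55369198 -1.69354072] along 8.72858680750905 [ 1.71662177  0.22011023 -0.01640641] 0.020896042339056682
[0.62541295 0.01483692 0.05628937] [-0.00606209  0.63394695  0.77334967 -0.00219108] [-1.24817852  9.06006597 -1.77502709] along 9.130071343913738 [ 1.69147623e+00  2.18282929e-01 -5.19296051e-04] 0.020933061604999147
[0.6254159  0.01484062 0.05632655] [-0.00604718  0.63392543  0.77336744 -0.00218901] [-1.22581778  7.88237811 -2.13591451] along 7.970421570855311 [ 1.68362831  0.2398951  -0.09156887] 0.021232693715032426
```

View pics/w13.png

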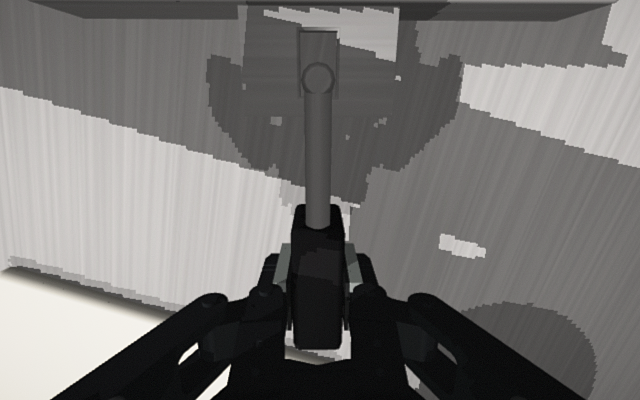

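>>> step_arm(series=[[[0.04, -0.2, 0, 0, 0], [0.05, -0.26, 0, 0, 0], [0.06, -0.31, 0, 0, 0], [0.06, -0.31, 0, 0, 0], [0.06, -0.31, 0, 0, 0]]])

```text
clock: 14.13
position: [0.6255, 0.0147, 0.0559]
tool_rot: [-0.008, 0.633, 0.774, -0.0]
wrist_force: [-0.5, 10.0, -2.1]
gripper_width: 0.0208
```

```bash
python3 - <<'E'
from h import *
for i in range(4):
    s=r.state();f=s['wrist_force'];print(s['position'],s['tool_rot'],f.round(2),'along',f@[-.194,.981,0],s['gripper_width']); r.read_camera('wrist')
E
```

```text
[0.62554072 0.01469248 0.05585821] [-8.32367631e-03  6.33314648e-01  7.73849632e-01 -1.42479725e-04] [-0.49 10.03 -2.08] along 9.92949889674107 0.020829678053870693
[0.62553295 0.01467642 0.05585539] [-8.32162400e-03  6.33320224e-01  7.73845087e-01 -1.57422056e-04] [-0.44 10.14 -1.72] along 10.027843813980141 0.02085652568765544
[0.62550985 0.01469886 0.05582906] [-8.32545946e-03  6.33290368e-01  7.73869471e-01 -1.95753228e-04] [-1.31 10.35 -2.21] along 10.411040278898765 0.02099475367044515
[0.62550316 0.01470196 0.05582063] [-8.34594585e-03  6.33301076e-01  7.73860491e-01 -1.80882510e-04] [-0.79 11.11 -1.97] along 11.051069155369195 0.02113501463935586
```

>>> step_arm(series=[[[0.05, -0.26, 0, 0, 0], [0.06, -0.32, 0, 0, 0], [0.07, -0.37, 0, 0, 0], [0.08, -0.42, 0, 0, 0], [0.08, -0.42, 0, 0, 0]]])

```text
clock: 14.75
position: [0.6257, 0.0145, 0.0552]
tool_rot: [-0.011, 0.633, 0.774, 0.003]
wrist_force: [-0.8, 12.8, -3.1]
gripper_width: 0.021
```

```bash
python3 - <<'E'
from h import *
for i in range(5):
    s=r.state();f=s['wrist_force'];print(s['position'].round(4),s['tool_rot'].round(4),f.round(2),'along',f@[-.194,.981,0],s['gripper_width']); r.read_camera('wrist')
E
```

```text
[0.6257 0.0145 0.0552] [-0.0115  0.6325  0.7745  0.0027] [-0.82 12.76 -3.06] along 12.680215044894508 0.02097316372076218
[0.6257 0.0145 0.0552] [-0.0114  0.6325  0.7745  0.0026] [-2.63 12.89 -1.93] along 13.150424649618376 0.020982987294184786
[0.6257 0.0145 0.0552] [-0.0114  0.6325  0.7745  0.0026] [-1.78 12.2  -2.93] along 12.31181202273105 0.02142176454661988
[0.6257 0.0145 0.0552] [-0.0114  0.6325  0.7745  0.0026] [-0.83 12.8  -2.86] along 12.71975985096694 0.021093977087474087
[0.6257 0.0145 0.0552] [-0.0113  0.6324  0.7745  0.0026] [-1.6  12.07 -2.14] along 12.153792112178772 0.02119133072128694
```

>>> step_arm(series=[[[0.07, -0.35, 0, 0, 0], [0.08, -0.42, 0, 0, 0], [0.095, -0.48, 0, 0, 0], [0.095, -0.48, 0, 0, 0], [0.095, -0.48, 0, 0, 0]]])

```text
clock: 15.42
position: [0.6258, 0.0143, 0.0545]
tool_rot: [-0.015, 0.632, 0.775, 0.006]
wrist_force: [-1.5, 14.0, -2.9]
gripper_width: 0.0211
```

```bash
python3 - <<'E'
from h import *
for i in range(14):
    s=r.state();f=s['wrist_force'];print(s['clock'].round(2),s['position'].round(4),f.round(2),'along',(f@[-.194,.981,0]).round(2)); im=r.read_camera('wrist')
print(s['tool_rot']);cv2.imwrite('pics/w14.png',im[:,:,::-1])
E
```

```text
Traceback (most recent call last):
AttributeError: 'float' object has no attribute 'round'
```

```bash
python3 - <<'E'
from h import *
for i in range(15):
    s=r.state();f=s['wrist_force'];print(round(s['clock'],2),s['position'].round(4),f.round(2),'along',round(float(f@[-.194,.981,0]),2)); im=r.read_camera('wrist')
print(s['tool_rot']);cv2.imwrite('pics/w14.png',im[:,:,::-1])
E
```

```text
15.42 [0.6258 0.0143 0.0545] [-1.46 13.99 -2.85] along 14.01
15.47 [0.6259 0.0143 0.0545] [-1.52 13.28 -2.58] along 13.32
15.52 [0.6259 0.0143 0.0545] [-1.44 13.78 -2.54] along 13.8
15.57 [0.6258 0.0143 0.0545] [-1.14 14.67 -2.24] along 14.61
15.62 [0.6259 0.0143 0.0545] [-1.18 14.02 -2.14] along 13.98
15.67 [0.6258 0.0143 0.0545] [-1.   14.71 -2.73] along 14.62
15.72 [0.6259 0.0143 0.0545] [-1.42 12.86 -2.04] along 12.89
15.77 [0.6259 0.0143 0.0545] [-1.04 14.61 -3.35] along 14.53
15.82 [0.6259 0.0143 0.0545] [-0.87 13.6  -1.58] along 13.51
15.87 [0.6259 0.0143 0.0545] [-0.05 13.95 -2.22] along 13.69
15.92 [0.6259 0.0143 0.0545] [-1.11 13.52 -1.77] along 13.48
15.97 [0.6258 0.0143 0.0545] [-0.12 14.41 -2.11] along 14.16
16.02 [0.6259 0.0143 0.0545] [-1.72 13.11 -2.53] along 13.2
16.07 [0.6259 0.0143 0.0545] [-1.17 13.2  -1.54] along 13.18
16.12 [0.6258 0.0143 0.0545] [-1.22 14.76 -2.5 ] along 14.72
[-0.01494903  0.63148483  0.77522306  0.00571241]
```

View pics/w14.png

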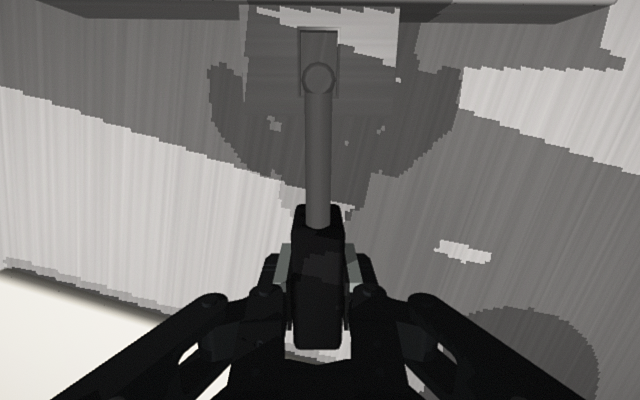

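>>> step_arm(series=[[[0, 0, 0, 0, 0], [-0.02, 0.12, 0, 0, 0], [-0.05, 0.25, 0, 0, 0], [-0.08, 0.4, 0, 0, 0], [-0.1, 0.5, 0, 0, 0]]])

```text
clock: 16.58
position: [0.6253, 0.0182, 0.0548]
tool_rot: [-0.014, 0.632, 0.775, 0.005]
wrist_force: [-0.6, -0.3, -0.9]
gripper_width: 0.0214
```

```bash
python3 - <<'E'
from h import *
from scipy.spatial.transform import Rotation as Ro
for i in range(3): r.read_camera('wrist')
m,im=snap('wrist','w15.png');s=r.state();q=s['tool_rot'];M=Ro.from_quat(np.r_[q[1:],q[0]]).as_matrix()
print(s['position'],s['wrist_force'],s['torque']);print(M.round(4))
z=cv2.resize(im[0:120,240:400],(800,600),interpolation=cv2.INTER_CUBIC);cv2.imwrite('pics/w15z.png',z[:,:,::-1])
E
```

```text
[0.6249931  0.0188139  0.05459888] [-0.06172086 -0.31596553 -1.35189231] [-0.04160495 -0.03268798 -0.00198183]
[[-0.2016  0.9793 -0.0156]
 [ 0.979   0.2019  0.027 ]
 [ 0.0296 -0.0098 -0.9995]]
```

View pics/w15z.png

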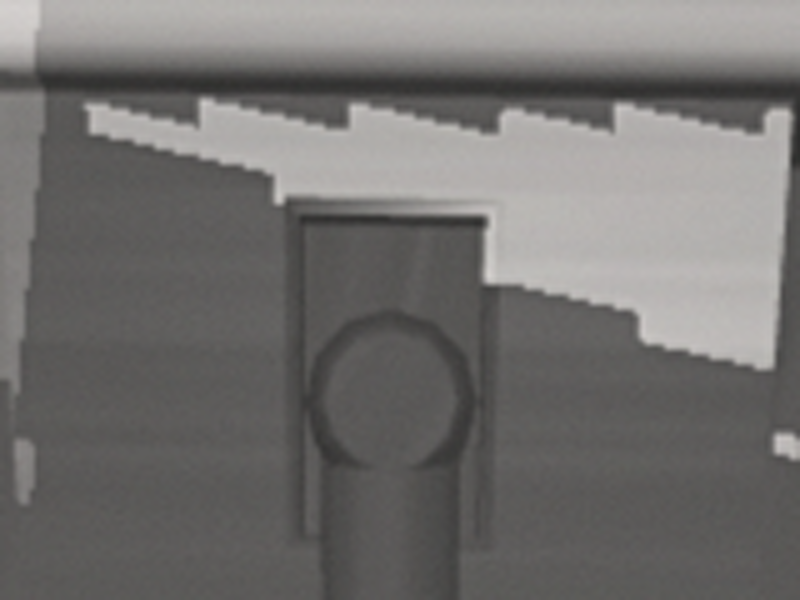

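Load released and the peg is clear of the near edge. Lifting out.

>>> step_arm(series=[[[0, 0, 0.3, 0, 0], [0, 0, 0.8, 0, 0], [0, 0, 1.4, 0, 0], [0, 0, 2, 0, 0], [0, 0, 2.8, 0, 0]]])

```text
clock: 17.2
position: [0.625, 0.0188, 0.0833]
tool_rot: [-0.015, 0.632, 0.775, 0.006]
wrist_force: [0.5, -0.3, -0.6]
gripper_width: 0.0212
```

>>> step_arm(series=[[[0, 0, 1, 0, 0], [0, 0, 3, 0, 0], [0, -0.5, 5, 0, 0], [0, -1, 6, 0, 0], [0, -1, 6, 0, 0]]])

```text
clock: 17.62
position: [0.6275, 0.0076, 0.1481]
tool_rot: [-0.011, 0.632, 0.775, 0.007]
wrist_force: [0.3, 0.4, -0.5]
gripper_width: 0.0212
```

```bash
python3 - <<'E'
from h import *
from scipy.spatial.transform import Rotation as Ro
for i in range(4): r.read_camera('wrist')
m,im=snap('top','t16.png');s=r.state();q=s['tool_rot'];M=Ro.from_quat(np.r_[q[1:],q[0]]).as_matrix()
print(s['position'],s['wrist_force'],s['gripper_width']);print(M.round(4))
snap('wrist','w16.png'); snap('side','s16.png')
E
```

```text
[0.62398548 0.00903184 0.14147796] [ 0.0909186   0.32287679 -0.5026129 ] 0.020999528414760184
[[-0.2015  0.9793 -0.0187]
 [ 0.979   0.202   0.0274]
 [ 0.0306 -0.0127 -0.9994]]
```

View pics/w16.png

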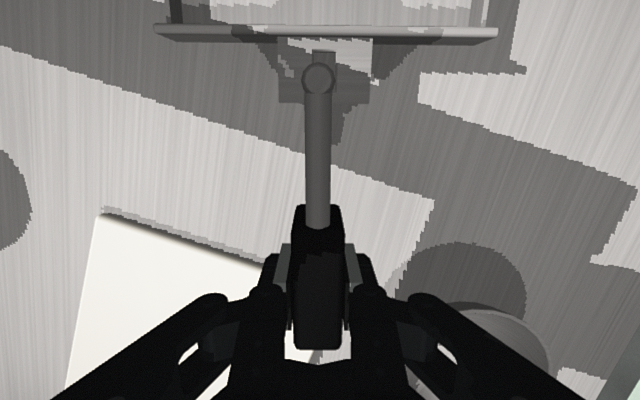

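View pics/s16.png

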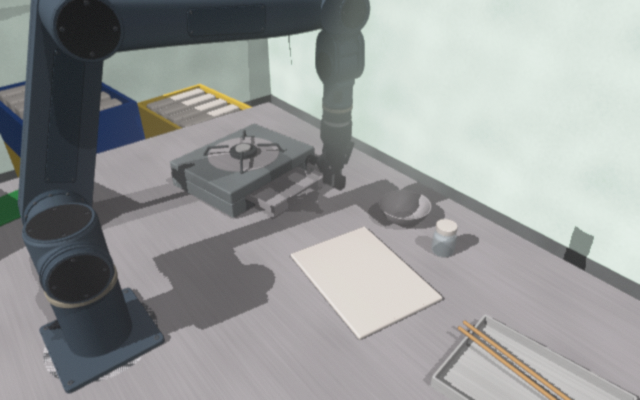

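>>> step_arm(series=[[[-0.6, -1.5, 0, -0.06, 0], [-1.8, -4, 0, -0.13, 0], [-3, -6.5, 0, -0.21, 0], [-4.3, -9, 0, -0.29, 0], [-5.5, -11.5, 0, -0.37, 0]]])

```text
clock: 18.38
position: [0.5678, -0.1065, 0.1405]
tool_rot: [-0.015, 0.764, 0.644, 0.007]
wrist_force: [0.2, -0.2, -1.7]
gripper_width: 0.0209
```

>>> step_arm(series=[[[-1.2, -2.5, 0, -0.08, 0], [-2.3, -5, -0.5, -0.16, 0], [-3.4, -7.5, -1, -0.24, 0], [-4.5, -9.5, -2, -0.33, 0], [-4.6, -9.9, -3, -0.35, 0]]])

```text
clock: 18.8
position: [0.52, -0.2085, 0.1098]
tool_rot: [-0.014, 0.867, 0.499, 0.009]
wrist_force: [-0.2, -1.2, -0.9]
gripper_width: 0.0212
```

```bash
cat >> h.py <<'E'
from scipy.spatial.transform import Rotation as Ro
def rep():
    s=r.state();q=s['tool_rot'];M=Ro.from_quat(np.r_[q[1:],q[0]]).as_matrix()
    print(round(s['clock'],2),s['position'].round(4),'F',s['wrist_force'].round(2),'T',s['torque'].round(2),'yaw',round(np.degrees(np.arctan2(M[1,0],M[0,0])),2),'pitch',M[2,0].round(4),'roll',M[2,1].round(4),'w',round(s['gripper_width'],4))
E
python3 - <<'E'
from h import *
for i in range(5): r.read_camera('wrist')
rep()
E
```

```text
19.05 [ 0.5222 -0.2044  0.1104] F [-0.01 -0.81  0.17] T [-0.02  0.02 -0.01] yaw 60.32 pitch 0.0315 roll -0.015 w 0.0211
```

>>> step_arm(series=[[[0.1, 0, -1.5, 0, 0], [0.1, 0, -3.5, 0, 0], [0.1, 0, -5, 0, 0], [0.1, 0, -6, 0, 0], [0.1, 0, -6.2, 0, 0]]])

```text
clock: 19.47
position: [0.5225, -0.2026, 0.0465]
tool_rot: [-0.016, 0.864, 0.503, 0.009]
wrist_force: [-0.6, -0.4, -1.1]
gripper_width: 0.0211
```

```bash
python3 - <<'E'
from h import *
for i in range(5): r.read_camera('wrist')
rep()
E
```

```text
19.72 [ 0.5243 -0.2047  0.05  ] F [ 0.01  0.14 -2.16] T [-0.08 -0.02 -0.05] yaw 60.36 pitch 0.0316 roll -0.0123 w 0.0211
```

>>> step_arm(series=[[[0, 0, -0.2, 0, 0], [0, 0, -0.4, 0, 0], [0, 0, -0.55, 0, 0], [0, 0, -0.55, 0, 0], [0, 0, -0.55, 0, 0]]])

```text
clock: 20.13
position: [0.5241, -0.2047, 0.0443]
tool_rot: [-0.013, 0.864, 0.503, 0.01]
wrist_force: [-0.6, -0.0, -0.5]
gripper_width: 0.021
```

```bash
python3 - <<'E'
from h import *
for i in range(3): r.read_camera('wrist')
rep()
E
```

```text
20.28 [ 0.5243 -0.2047  0.0444] F [-0.12 -0.78 -0.96] T [-0.07  0.02  0.07] yaw 60.35 pitch 0.0316 roll -0.0123 w 0.0212
```

>>> step_arm(series=[[[0, 0, -0.04, 0, 0], [0, 0, -0.08, 0, 0], [0, 0, -0.12, 0, 0], [0, 0, -0.12, 0, 0], [0, 0, -0.12, 0, 0]]])

```text
clock: 20.7
position: [0.5244, -0.2048, 0.0438]
tool_rot: [-0.013, 0.864, 0.503, 0.011]
wrist_force: [-1.4, 0.9, 1.7]
gripper_width: 0.0211
```

>>> step_arm(series=[[[0, 0, -0.04, 0, 0], [0, 0, -0.08, 0, 0], [0, 0, -0.12, 0, 0], [0, 0, -0.12, 0, 0], [0, 0, -0.12, 0, 0]]])

```text
clock: 21.12
position: [0.5245, -0.2048, 0.0437]
tool_rot: [-0.013, 0.864, 0.503, 0.011]
wrist_force: [-2.9, 2.3, 6.5]
gripper_width: 0.0206
```

```bash
python3 - <<'E'
from h import *
for i in range(2): r.read_camera('wrist');rep()
E
```

```text
21.17 [ 0.5245 -0.2048  0.0437] F [-2.17  1.6   5.82] T [ 0.19  0.67 -0.11] yaw 60.35 pitch 0.0314 roll -0.0116 w 0.0212
21.22 [ 0.5244 -0.2048  0.0437] F [-1.57  1.55  7.04] T [ 0.2   0.65 -0.03] yaw 60.35 pitch 0.0314 roll -0.0117 w 0.0211
```

The hook is pitched nose-up by about 1.8°, because the tool tilt crept under the tug. I don't want to drop the peg the last few mm. The tilt relaxes at the end of brisk upward moves, so I'll use those to level it before setting down.

>>> step_arm(series=[[[0, 0, 1, 0, 0], [0, 0, 3, 0, 0], [0, 0, 5, 0, 0], [0, 0, 6, 0, 0], [0, 0, 6, 0, 0]]])

```text
clock: 21.63
position: [0.5267, -0.206, 0.1071]
tool_rot: [-0.01, 0.864, 0.503, 0.012]
wrist_force: [0.1, -0.3, -0.9]
gripper_width: 0.0211
```

>>> step_arm(series=[[[0, 0, 1, 0, 0], [0, 0, 4, 0, 0], [0, 0, 7, 0, 0], [0, 0, 7, 0, 0]]])

```text
clock: 21.97
position: [0.5293, -0.2074, 0.1834]
tool_rot: [-0.006, 0.864, 0.503, 0.015]
wrist_force: [1.6, -0.5, 0.6]
gripper_width: 0.0211
```

>>> step_arm(series=[[[0, 0, 1, 0, 0], [0, 0, 4, 0, 0], [0, 0, 7, 0, 0], [0, 0, 7, 0, 0], [0, 0, 7, 0, 0]]])

```text
clock: 22.38
position: [0.5303, -0.208, 0.2553]
tool_rot: [-0.004, 0.864, 0.503, 0.016]
wrist_force: [0.6, 1.0, -2.6]
gripper_width: 0.0209
```

>>> step_arm(series=[[[0, 0, 0, 0, 0], [0, 0, 0, 0, 0], [0, 0, 0, 0, 0]]])

```text
clock: 22.63
position: [0.5297, -0.2076, 0.2533]
tool_rot: [-0.006, 0.864, 0.503, 0.015]
wrist_force: [0.7, 0.3, -1.8]
gripper_width: 0.0209
```

```bash
python3 - <<'E'
from h import *
rep()
for i in range(3): r.read_camera('wrist')
rep()
E
```

```text
22.63 [ 0.5297 -0.2076  0.2533] F [ 0.74  0.25 -1.76] T [-0.01  0.07  0.03] yaw 60.39 pitch 0.0319 roll 0.0057 w 0.0209
22.78 [ 0.5299 -0.2077  0.254 ] F [ 0.29  0.14 -1.29] T [-0.07  0.04  0.02] yaw 60.39 pitch 0.0319 roll 0.0068 w 0.0211
```

>>> step_arm(series=[[[0, 0, -1, 0, 0], [0, 0, -4, 0, 0], [0, 0, -7, 0, 0], [0, 0, -7, 0, 0]]])

```text
clock: 23.12
position: [0.5248, -0.205, 0.1743]
tool_rot: [-0.012, 0.864, 0.503, 0.011]
wrist_force: [-1.8, 1.6, -3.7]
gripper_width: 0.0213
```

>>> step_arm(series=[[[0, 0, -1, 0, 0], [0, 0, -4, 0, 0], [0, 0, -7, 0, 0], [0, 0, -7, 0, 0]]])

```text
clock: 23.45
position: [0.5208, -0.2028, 0.098]
tool_rot: [-0.017, 0.864, 0.503, 0.008]
wrist_force: [-1.6, 0.5, -2.2]
gripper_width: 0.0212
```

>>> step_arm(series=[[[0, 0, 0, 0, 0], [0, 0, 0, 0, 0], [0, 0, 0, 0, 0]]])

```text
clock: 23.7
position: [0.522, -0.2034, 0.1003]
tool_rot: [-0.016, 0.864, 0.503, 0.009]
wrist_force: [0.4, -0.2, -0.7]
gripper_width: 0.0209
```

```bash
python3 - <<'E'
from h import *
for i in range(3): r.read_camera('wrist')
rep()
E
```

```text
23.85 [ 0.5222 -0.2036  0.1005] F [ 0.52 -1.55 -0.61] T [-0.08 -0.03 -0.01] yaw 60.34 pitch 0.0313 roll -0.0178 w 0.0212
```

>>> step_arm(series=[[[0, 0, 0, 0.11, 0], [0, 0, 0, 0.22, 0], [0, 0, 0, 0.34, 0], [0, 0, 0, 0.46, 0], [0, 0, 0, 0.58, 0]]])

```text
clock: 24.27
position: [0.5231, -0.2041, 0.102]
tool_rot: [-0.016, 0.682, 0.731, 0.005]
wrist_force: [0.4, 1.2, 0.3]
gripper_width: 0.021
```

>>> step_arm(series=[[[0, 0, 0, 0.12, 0], [0, 0, 0, 0.24, 0], [0, 0, 0, 0.36, 0], [0, 0, 0, 0.48, 0], [0, 0, 0, 0.6, 0]]])

```text
clock: 24.68
position: [0.524, -0.2045, 0.1035]
tool_rot: [-0.016, 0.433, 0.901, -0.001]
wrist_force: [-0.0, 0.6, -0.8]
gripper_width: 0.0208
```

>>> step_arm(series=[[[0, 0, 0, 0.12, 0], [0, 0, 0, 0.24, 0], [0, 0, 0, 0.36, 0], [0, 0, 0, 0.48, 0], [0, 0, 0, 0.53, 0]]])

```text
clock: 25.1
position: [0.5249, -0.2048, 0.1051]
tool_rot: [-0.014, 0.18, 0.984, -0.005]
wrist_force: [0.7, -0.0, -2.4]
gripper_width: 0.0209
```

>>> step_arm(series=[[[0, 0, 1, 0, 0], [0, 0, 4, 0, 0], [0, 0, 7, 0, 0], [0, 0, 7, 0, 0]]])

```text
clock: 25.43
position: [0.5287, -0.2068, 0.1844]
tool_rot: [-0.007, 0.18, 0.984, -0.007]
wrist_force: [1.1, -1.3, 0.8]
gripper_width: 0.0213
```

>>> step_arm(series=[[[0, 0, 1, 0, 0], [0, 0, 4, 0, 0], [0, 0, 7, 0, 0], [0, 0, 7, 0, 0]]])

```text
clock: 25.77
position: [0.5313, -0.2082, 0.2636]
tool_rot: [0.0, 0.181, 0.983, -0.009]
wrist_force: [-0.1, -1.0, 0.2]
gripper_width: 0.0207
```

>>> step_arm(series=[[[0, 0, 0, 0, 0], [0, 0, 0, 0, 0], [0, 0, 0, 0, 0]]])

```text
clock: 26.02
position: [0.5314, -0.2082, 0.264]
tool_rot: [0.001, 0.181, 0.983, -0.009]
wrist_force: [-0.5, -0.2, -2.1]
gripper_width: 0.021
```

```bash
python3 - <<'E'
from h import *
for i in range(3): r.read_camera('wrist')
rep()
E
```

```text
26.17 [ 0.5307 -0.2079  0.2621] F [-0.37  0.25 -2.31] T [ 0.   -0.01 -0.01] yaw 159.12 pitch -0.001 roll -0.0176 w 0.0214
```

>>> step_arm(series=[[[0, 0, 0, -0.11, 0], [0, 0, 0, -0.22, 0], [0, 0, 0, -0.34, 0], [0, 0, 0, -0.46, 0], [0, 0, 0, -0.58, 0]]])

```text
clock: 26.58
position: [0.5302, -0.2076, 0.2606]
tool_rot: [-0.005, 0.458, 0.889, -0.008]
wrist_force: [-0.1, -0.4, -2.0]
gripper_width: 0.021
```

>>> step_arm(series=[[[0, 0, 0, -0.12, 0], [0, 0, 0, -0.24, 0], [0, 0, 0, -0.36, 0], [0, 0, 0, -0.48, 0], [0, 0, 0, -0.6, 0]]])

```text
clock: 27.0
position: [0.5297, -0.2073, 0.2591]
tool_rot: [-0.008, 0.702, 0.712, -0.007]
wrist_force: [0.4, -0.3, -0.8]
gripper_width: 0.0214
```

>>> step_arm(series=[[[-0.2, 0.1, 0, -0.12, 0], [-0.4, 0.2, 0, -0.24, 0], [-0.6, 0.3, 0, -0.36, 0], [-0.7, 0.3, 0, -0.48, 0], [-0.7, 0.3, 0, -0.54, 0]]])

```text
clock: 27.42
position: [0.5219, -0.204, 0.2578]
tool_rot: [-0.011, 0.868, 0.497, -0.005]
wrist_force: [-0.0, -0.4, -1.3]
gripper_width: 0.0215
```

```bash
python3 - <<'E'
from h import *
for i in range(6): r.read_camera('wrist')
rep()
E
```

```text
27.72 [ 0.5225 -0.2042  0.2586] F [-0.1   0.01 -1.37] T [-0.06 -0.   -0.03] yaw 59.94 pitch 0.0027 roll -0.0223 w 0.0211
```

>>> step_arm(series=[[[0, 0, -3, 0, 0], [0, 0, -7, 0, 0], [0, 0, -11, 0, 0], [0, 0, -14, 0, 0], [0, 0, -15.5, 0, 0]]])

```text
clock: 28.13
position: [0.5194, -0.2025, 0.0978]
tool_rot: [-0.014, 0.866, 0.5, -0.007]
wrist_force: [-0.9, 0.9, -3.0]
gripper_width: 0.0211
```

```bash
python3 - <<'E'
from h import *
for i in range(8): r.read_camera('wrist')
rep()
E
```

```text
28.53 [ 0.5241 -0.205   0.1062] F [-0.53  0.56 -0.55] T [-0.09 -0.05 -0.02] yaw 59.95 pitch 0.0028 roll -0.0175 w 0.0211
```

>>> step_arm(series=[[[0, 0, -1.5, 0.01, 0], [0, 0, -3, 0.01, 0], [0, 0, -4.2, 0.01, 0], [0, 0, -5, 0.01, 0], [0, 0, -5.5, 0.01, 0]]])

```text
clock: 28.95
position: [0.5237, -0.2049, 0.0504]
tool_rot: [-0.009, 0.864, 0.504, -0.003]
wrist_force: [-0.0, -0.6, -1.8]
gripper_width: 0.021
```

```bash
python3 - <<'E'
from h import *
for i in range(6): r.read_camera('wrist')
rep()
E
```

```text
29.25 [ 0.5248 -0.2054  0.0522] F [ 0.73  0.33 -1.25] T [-0.05  0.02 -0.08] yaw 60.52 pitch 0.0029 roll -0.0159 w 0.0211
```

>>> step_arm(series=[[[-0.05, 0, -0.25, 0, 0], [-0.1, 0.05, -0.5, 0, 0], [-0.1, 0.05, -0.7, 0, 0], [-0.1, 0.05, -0.8, 0, 0], [-0.1, 0.05, -0.8, 0, 0]]])

```text
clock: 29.67
position: [0.5234, -0.2047, 0.0437]
tool_rot: [-0.008, 0.864, 0.504, -0.003]
wrist_force: [0.0, -0.6, -1.3]
gripper_width: 0.0211
```

>>> step_arm(series=[[[0, 0, -0.03, 0, 0], [0, 0, -0.06, 0, 0], [0, 0, -0.09, 0, 0], [0, 0, -0.12, 0, 0], [0, 0, -0.12, 0, 0]]])

```text
clock: 30.08
position: [0.5234, -0.2046, 0.043]
tool_rot: [-0.008, 0.864, 0.504, -0.003]
wrist_force: [-1.7, 1.2, 3.0]
gripper_width: 0.0214
```

```bash
python3 - <<'E'
from h import *
for i in range(3): rep();r.read_camera('wrist')
E
```

```text
30.08 [ 0.5234 -0.2046  0.043 ] F [-1.67  1.18  2.95] T [ 0.16  0.42 -0.04] yaw 60.52 pitch 0.0028 roll -0.0168 w 0.0214
30.13 [ 0.5234 -0.2047  0.043 ] F [-2.34  0.85  3.22] T [ 0.17  0.42 -0.05] yaw 60.52 pitch 0.0029 roll -0.0167 w 0.0212
30.18 [ 0.5234 -0.2046  0.043 ] F [-2.67  0.71  4.32] T [0.17 0.47 0.02] yaw 60.52 pitch 0.0028 roll -0.0168 w 0.0209
```

Touching lightly at the original pose. Opening, then lifting away.

>>> step_arm(series=[[[0, 0, 0, 0, 0.3], [0, 0, 0, 0, 0.35], [0, 0, 0, 0, 0.5], [0, 0, 0, 0, 0.8], [0, 0, 0, 0, 1]]])

```text
clock: 30.65
position: [0.5234, -0.2047, 0.0428]
tool_rot: [-0.008, 0.864, 0.504, -0.003]
wrist_force: [0.6, 1.1, -0.1]
gripper_width: 0.0652
```

>>> step_arm(series=[[[0, 0, 0, 0, 1], [0, 0, 0, 0, 1], [0, 0, 0, 0, 1], [0, 0, 0, 0, 1], [0, 0, 0, 0, 1]]])

```text
clock: 31.07
position: [0.5234, -0.2047, 0.0428]
tool_rot: [-0.008, 0.864, 0.504, -0.003]
wrist_force: [0.3, 0.8, -0.6]
gripper_width: 0.0858
```

>>> step_arm(series=[[[0, 0, 1, 0, 1], [0, 0, 3, 0, 1], [0, 0, 6, 0, 1], [0, 0, 9, 0, 1], [0, 0, 12, 0, 1]]])

```text
clock: 31.48
position: [0.5231, -0.2045, 0.1646]
tool_rot: [-0.008, 0.864, 0.504, -0.003]
wrist_force: [1.5, 1.1, 0.5]
gripper_width: 0.0856
```

>>> step_arm(series=[[[-2, 0.5, 2, 0, 1], [-5, 1, 4, 0, 1], [-8, 1.5, 5, 0, 1], [-11, 2, 5, 0, 1], [-12, 2, 5, 0, 1]]])

```text
clock: 31.9
position: [0.4006, -0.1837, 0.2169]
tool_rot: [-0.007, 0.864, 0.504, -0.003]
wrist_force: [-0.3, -0.4, -0.4]
gripper_width: 0.0849
```

```bash
python3 - <<'E'
from h import *
for i in range(6): r.read_camera('wrist')
rep(); snap('top','t20.png');snap('side','s20.png')
a=cv2.imread('pics/t20.png');b=cv2.imread('pics/s20.png');o=cv2.imread('pics/top0.png')
t=cv2.resize(a[120:300,130:480],(700,360),interpolation=cv2.INTER_CUBIC)
q=cv2.resize(b[120:340,170:450],(280,220)); cr=lambda im:cv2.resize(im[190:265,370:445],(220,220),interpolation=cv2.INTER_CUBIC)
c=np.zeros((580,720,3),np.uint8);c[:360,:700]=t;c[360:,:280]=q;c[360:,280:500]=cr(o);c[360:,500:]=cr(a);cv2.imwrite('pics/f20.png',c)
E
```

```text
32.2 [ 0.404  -0.1847  0.2145] F [ 0.12  0.25 -0.43] T [-0.02 -0.04  0.01] yaw 60.54 pitch 0.0031 roll -0.0165 w 0.0855
```

View pics/f20.png

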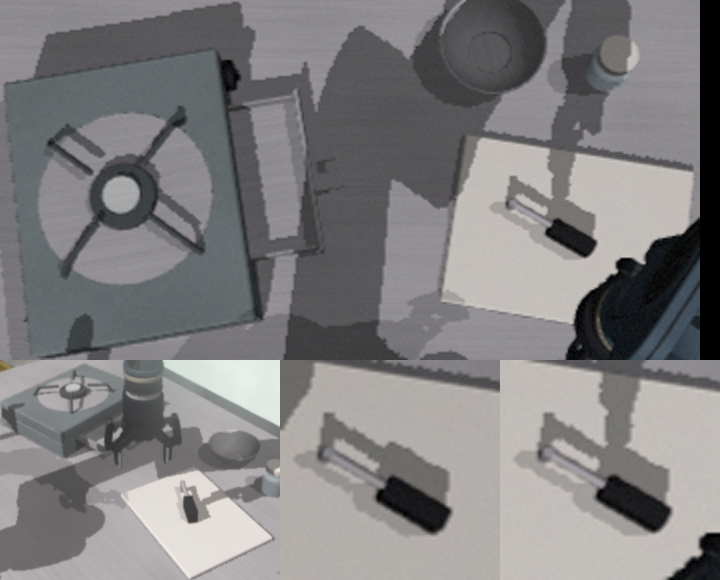

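The last view shows the hook back where it was found, the tray fully out, and the bowl at (376,141) and jar at (439,147) unmoved.

```bash
python3 -c "
from bench import r
print(r.sign_off())"
```

```text
the job is handed in; nothing more can be done
None
```

The job is done and handed in at about 32 s, well inside the 72 s limit; sign-off reports no verdict.

- **Pull:** I gripped the hook by its handle, dropped the peg into the finger hole and drew the tray out about 78 mm to a firm stop. That fits a tray that started about 7 mm out. The first pulls at the stop gave only 9, 10 and 12.6 N, so I raised the pull in steps.
- **Tug:** The final pull averaged about 13.8 N and held for more than 0.7 s. Single readings ran from 12.9 to 14.7 N, and no reading during the pull went above that.
- **Laying back:** The tug left the tool tilted about 1.8° nose-up, so my first attempt touched the board with the rear edge of the handle at about 7 N. I lifted again and levelled the hook in the air. I then set it down at its original pose with about 4 N before opening the gripper.
- **Last checks:** In the final pictures the hook lies as it was found, the tray is fully out, and the bowl and jar are at the same pixels as at the start. Nothing in those checks disagreed. The gripper was open and clear of everything. I did not measure the tray again after lifting the hook out, only saw it in the picture.

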